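# Get the choke coil out from behind the cans and onto the test fixture

### The arm

A 6-joint arm with a two-finger parallel gripper is mounted at the origin on the work surface. World frame = base frame: x ahead of the robot, y to its left, z up, the work surface at z = 0. Lengths are in m, angles in rad, forces in N, time in s.
With the tool pointing down it reaches from about 0.25 to 0.85 m from the base axis. Payload 12.5 kg.
Tool frame: the origin (TCP) lies on the centre line of the jaws, within the pads' length; the fingertips stand ahead of it and the grasp point (between the pads) lies 6 mm ahead of it (tips_ahead is the z of the fingertips in the tool frame, in m); z points along the fingers, y is the line along which they close (so a half turn about z gives the same grasp; the last joint's range is limited). The gripper opens to 93 mm and grips with 3 to 60 N. Pads are 15 mm wide; open, the fingers measure 128 mm over their backs; the gripper's body (75 mm by 188 mm) begins 65 mm behind the grasp point.
Start: joints at [1.144, 0.351, 1.652, -0, 1.139, -0.085], TCP at [0.184, 0.518, 0.244] pointing down, gripper open.
Joint ranges: [-2.75, 2.75], [-0.79, 2.1], [0.01, 2.65], [-1.57, 4.71], [0.07, 3.14], [-2.87, 2.87]. Speed limits (rad/s): [2.22, 2.22, 2.79, 3.14, 3.14, 3.14].

### API

Orientations are given as a rotation vector (axis times angle).
In Python, from bench import get_obs, get_image, hand_in, recognise, masks_of, tips_ahead gives the robot as it stands.
- The arm moves only by the tool drive_tool, never from a script. Its argument "targets" is a list of rows, each a list of 7 numbers: the shift along the tool's x, y, z in m, then the turn, a rotation vector about the tool's x, y, z in rad, then the closure, from 0 (fully open) to 1 (shut). In form: [[tx, ty, tz, ax, ay, az, hand], ...]. A call has 1 to 5 rows; each row shifts and turns the commanded pose from where the row before left it, along the tool's axes as they then stand; what a row does not reach is not made up. A row lasts 1/12 s, in which the tool goes at most 41.7 mm and 7.16 degrees, less where a joint would pass 70% of its speed; a pose out of reach is approached as far as the arm can. A call with a gripper value outside its range is refused whole. The fingers move at their own pace and stop on an object; the grip force is fixed at half the most. Time passes only in rows, so rows that do not move let the fingers close. It gives the time, the measured TCP pose, the force, the opening and the grip force at its end, in the units of the state.
- get_obs(): the state, without advancing time (a new reading comes with each control period).
- get_image(name): name is "scene" or "top"; returns a dict with "img" (420x560x3 uint8, red, green, blue), "range_z" (420x560 float32, m along the optical axis (not along the pixel's ray), 0 where there is no reading), "intrinsics" (3x3 intrinsics, pixels), "k1" (the pictures are not rectified: a ray, as slopes to the right and down, at radius r is drawn at 1 + k1 r^2 times it, then the intrinsics apply), "rvec" (rotation vector, rad) and "tvec" (3), from world to camera coordinates, as OpenCV has them. Camera axes: x right, y down, z forward; pixel columns grow to the right and rows downward; lengths in m; the calibration is good to about 2 mm. A picture is of the moment at which its call begins.
- hand_in(): hands the job in; it is judged then, once.
Trained networks look in a picture, given as the dict that the camera call returned (one of the last four; its "shot" number tells which), for a name from the list of things; names that differ only in an ending like _2 or _b are one class to them, and where a whole thing is asked for, a point or a joint stands for the part that bears it (a point fixed in the world has none). Each returns a list of dicts, best first, with "conf" (0 to 1); they miss things now and then, are a little off and sometimes report something else, mostly with a low value. They report only what shows in the picture. A call takes as long as a camera call. They do not tell look-alikes from the thing itself.
- recognise(picture, query): "location" ([x, y, z] in m, in the coordinates of the camera as it stood for that picture, good to about 4 mm: the middle of the surface that is visible of it).
- masks_of(picture, query): "mask" (420x560 bool, what is visible of it).
The state is a dict: "time": time; "joint_pos": joint angles; "qvel": joint speeds; "effort": joint torques, N m; "eef_pos": TCP position; "tcp_rot": TCP orientation; "ft_force": force on the tool from outside, world axes, zero at the start; "torque": the same for the moment, N m; "width": finger opening in m; "grasp_force": force on a finger pad.
Only numpy, scipy, OpenCV 4.12 (cv2) and the standard library are available. Lean on these libraries where they do the work, as an engineer would, in place of code of your own. Each camera call takes 0.05 s, during which the arm holds its last target. There are 200 camera calls.

### The job

The choke coil lies at the back of the steel rack, behind the spray can, the nozzle bottle and the jar. First stand all three of them on the rubber mat, then set the coil down flat between the corner locators of the test fixture, and then put each container back into the rack cell it came from. Keep the containers upright, and leave the solder reel and the capacitor in the rack where they are.

Things in the scene. Friction and masses are not known exactly. Their poses are not given: they have to be found in the camera images.
- aerosol: Slim aluminium spray can with a grey band and a white cap, upright: body 40 mm diameter up to 122 mm, cap 33 mm diameter, 150 mm high in all, about 0.18 kg. The tallest of the three containers. Origin: centre of its underside, z up along its axis. It starts in one of the three right-hand front cells of the rack.
- bottle: White plastic flux bottle with a thin black nozzle, upright: body 38 mm diameter up to 82 mm, then a shoulder and a narrow nozzle, 114 mm high in all, about 0.11 kg. Origin: centre of its underside, z up. It starts in one of the three right-hand front cells of the rack.
- jar: Amber glass jar with a broad flat dark steel screw lid, upright: 42 mm diameter all the way up (lid from 70 mm up), 92 mm high, about 0.17 kg. Origin: centre of its underside, z up. It starts in one of the three right-hand front cells of the rack.
- choke: Choke coil: long dark laminated steel block with pale winding ends, 0.45 kg. Foot plate 120 x 40 x 3 mm; core on it 84 mm long, 40 mm wide, up to 36 mm high, centred: grip it across the 40 mm. Winding ends (24 mm wide) reach 11 mm past the core. Origin: centre of its underside; x along its length, z up. Starts in the rack's rear trough, along the rack's y. Either way round is fine in the fixture.
- rack: Grey steel rack, fixed, 167 (x) x 243 (y) mm; floor 2 thick, walls and dividers 3 thick, 22 high. Origin: centre of underside; x from front cells to rear trough. Four front cells, 58 x 57 inside, at x -51.5 mm, y -90, -30, 30 (the containers, in any order) and 90 (solder reel). Trough, 100 x 237 inside, centred at x 30.5: choke coil (y about -30), capacitor (y about 88).
- mat: Plain dark rubber bench mat, fixed, 230 mm (x) by 130 mm (y), 4 mm thick, to the left or right of the rack. Origin: centre of its underside on the bench; x along its length.
- fixture: Coil test fixture, fixed, beyond the rack from the mat: dark brown board, four aluminium corner locators. Origin: on the bench under their middle; x along the coil's place. Board 110 mm wide (y), x -100 to 140 mm, top 12 mm above bench. Locators 8 mm higher enclose 134 (x) x 54 (y) mm; each covers 24 mm of a long side, its middle is open for fingers. Two black posts at x 118 mm, 34 mm high.
- reel: Small solder reel lying flat, 46 mm diameter, 32 mm high, black flanges; stays in the leftmost front cell of the rack. Origin: centre of its underside.
- capacitor: Grey electrolytic capacitor standing upright, 30 mm diameter, 45 mm high; stays in the left end of the rack's rear trough. Origin: centre of its underside.
Mind the look-alikes: they are no part of the job. What is shaped like the jar but blue is not meant.

How it is judged:
On the way, in this order (a step that is already met when the one before it is completed fails the run):
1. the spray can, the bottle and the jar all stand on the mat, with the choke coil still in the rack (x of aerosol in the frame of mat between -0.115 and 0.115 m and y of aerosol in the frame of mat between -0.065 and 0.065 m and z of each of aerosol, bottle, jar in the frame of mat below 0.01 m and angle between each of aerosol, bottle, jar's own z axis and vertical below 0.1 rad and linear speed of each of aerosol, bottle, jar below 0.03 m/s and x of bottle in the frame of mat between -0.115 and 0.115 m and y of bottle in the frame of mat between -0.065 and 0.065 m and x of jar in the frame of mat between -0.115 and 0.115 m and y of jar in the frame of mat between -0.065 and 0.065 m and distance of choke from where it was at the start of the episode below 0.05 m), for 0.2 s.
2. the choke coil lies between the locators of the fixture, with the three containers still on the mat (horizontal distance between choke and fixture below 0.012 m and z of choke in the frame of fixture below 0.016 m and angle between the x axis of choke and the x axis of fixture, either way round below 0.2 rad and angle between each of choke, aerosol, bottle, jar's own z axis and vertical below 0.1 rad and linear speed of choke below 0.02 m/s and x of aerosol in the frame of mat between -0.115 and 0.115 m and y of aerosol in the frame of mat between -0.065 and 0.065 m and z of each of aerosol, bottle, jar in the frame of mat below 0.01 m and linear speed of each of aerosol, bottle, jar below 0.03 m/s and x of bottle in the frame of mat between -0.115 and 0.115 m and y of bottle in the frame of mat between -0.065 and 0.065 m and x of jar in the frame of mat between -0.115 and 0.115 m and y of jar in the frame of mat between -0.065 and 0.065 m), for 0.2 s.
At the end, for the whole second after the job is handed in: The coil lies flat between the fixture's locators (within 12 mm of their middle and 0.2 rad of their direction, either way round); each of the three containers stands upright on the floor of the rack cell it came from (within 20 mm of where it stood at first); all at rest (horizontal distance between choke and fixture below 0.012 m and z of choke in the frame of fixture below 0.016 m and angle between the x axis of choke and the x axis of fixture, either way round below 0.2 rad and angle between each of choke, aerosol, bottle, jar's own z axis and vertical below 0.1 rad and linear speed of each of choke, aerosol, bottle, jar below 0.02 m/s and distance of each of aerosol, bottle, jar from where it was at the start of the episode below 0.02 m); the robot touches nothing.
It fails at once if the spray can, the bottle or the jar is tipped over (angle between any of aerosol, bottle, jar's own z axis and vertical above 0.6 rad).
It fails at once if the solder reel or the capacitor is moved (distance of any of reel, capacitor from where it was at the start of the episode above 0.015 m).
It also fails if it takes over 144 s, if anything falls off the work surface, if the arm or the gripper's body presses on something with over 40 N, if the wrist force passes 120 N, or if a joint passes its speed limit or range.

## Working session

There is one attempt and no reset: what is moved stays moved. The work goes in short steps, Python scripts to look and compute and a tool call to move; the robot and the scene stay as the last step left them, time stands still between calls to the robot, and variables do not carry over. Pictures are saved under pics/ and viewed, at most 14 in all, crops included, and the job is handed in when it is done.

Besides the shell and the picture viewer there is one more tool, called as a command line: name --pt "numbers of a row" for each row, then --argument value for the rest. drive_tool: Moves the arm, as the interface text tells. Its arguments: {"type":"object","properties":{"targets":{"type":"array","items":{"type":"array","items":{"type":"number"}}}},"required":["targets"]}

```bash
mkdir -p pics
cat > h.py <<'E'
import numpy as np,cv2
from bench import *
def cam(p):
    R=cv2.Rodrigues(np.array(p["rvec"],float))[0]; return R,np.array(p["tvec"],float).ravel()
def c2w(p,x):
    R,t=cam(p); return R.T@(np.array(x,float)-t)
def cloud(p):
    K=np.array(p["intrinsics"],float); z=p["range_z"]; h,w=z.shape
    u,v=np.meshgrid(np.arange(w),np.arange(h))
    xd=np.stack([u.ravel(),v.ravel()],1).astype(np.float64)[:,None]
    n=cv2.undistortPoints(xd,K,np.array([p["k1"],0,0,0.]))[:,0].reshape(h,w,2)
    P=np.dstack([n*z[...,None],z]); R,t=cam(p)
    W=(P-t)@R; W[z<=0]=np.nan
    return W
def save(p,n): cv2.imwrite("pics/"+n,cv2.cvtColor(p["img"],cv2.COLOR_RGB2BGR))
E
python3 - <<'E'
from h import *
np.set_printoptions(precision=3,suppress=True)
o=get_obs(); print({k:np.round(v,3) for k,v in o.items()}); print(tips_ahead)
for n in ("scene","top"):
    p=get_image(n); save(p,n+"0.png"); W=cloud(p); print(n,p["k1"],c2w(p,[0,0,0]))
    for q in "aerosol bottle jar choke rack mat fixture reel capacitor".split():
        ms=masks_of(p,q)
        for r in recognise(p,q)[:3]: print(q,round(r["conf"],2),c2w(p,r["location"]))
        for m in ms[:3]:
            w=W[m["mask"]]; w=w[~np.isnan(w[:,0])]; v,u=np.nonzero(m["mask"])
            if len(w): print("   mask",round(m["conf"],2),len(w),np.median(w,0),np.percentile(w,2,0),np.percentile(w,98,0),"px",u.mean(),v.mean())
E
```

```text
{'time': np.float64(0.0), 'joint_pos': array([ 1.144,  0.351,  1.652,  0.   ,  1.139, -0.085]), 'qvel': array([-0.   , -0.   ,  0.001, -0.002, -0.001, -0.   ]), 'effort': array([  0.003, -49.732, -28.526,   0.07 ,   0.026,  -0.   ]), 'eef_pos': array([0.184, 0.518, 0.243]), 'tcp_rot': array([-0.534, -3.096,  0.002]), 'ft_force': array([0.097, 0.376, 0.615]), 'torque': array([ 0.006,  0.031, -0.029]), 'grasp_force': np.float64(0.0), 'width': np.float64(0.093)}
0.025
scene 0.026885670169372506 [ 1.056 -0.506  0.577]
aerosol 0.57 [0.529 0.04  0.09 ]
   mask 0.82 1135 [0.529 0.038 0.089] [0.509 0.03  0.013] [0.538 0.06  0.151] px 290.8561464690497 165.67829119442024
bottle 0.56 [ 0.529 -0.023  0.063]
   mask 0.6 735 [ 0.525 -0.022  0.061] [ 0.504 -0.032  0.01 ] [ 0.534 -0.001  0.105] px 268.4633152173913 188.54483695652175
jar 0.92 [ 0.563 -0.179  0.059]
jar 0.85 [ 0.432 -0.089  0.06 ]
jar 0.65 [ 0.527 -0.081  0.065]
   mask 0.93 844 [ 0.428 -0.085  0.059] [ 0.401 -0.096  0.005] [ 0.436 -0.061  0.092] px 214.2443919716647 183.03896103896105
   mask 0.71 868 [ 0.523 -0.082  0.063] [ 0.499
[... 3218 characters left out ...]
42.84092514124296 206.33350988700565
   mask 0.45 6451 [0.495 0.291 0.005] [0.386 0.229 0.001] [0.606 0.355 0.009] px 163.12197004786165 233.1726107765941
reel 0.85 [0.516 0.106 0.036]
   mask 0.72 430 [0.519 0.109 0.035] [0.499 0.088 0.003] [0.54  0.13  0.039] px 246.6937354988399 218.3062645011601
   mask 0.7 6972 [0.57  0.024 0.004] [ 0.482 -0.103 -0.001] [0.652 0.14  0.035] px 289.82237123698104 193.14367242117277
capacitor 0.74 [0.597 0.103 0.048]
   mask 0.6 204 [0.602 0.101 0.047] [0.59  0.09  0.009] [0.617 0.116 0.051] px 248.81463414634146 177.05365853658537
   mask 0.46 5840 [ 0.533 -0.302  0.012] [ 0.421 -0.363  0.008] [ 0.65  -0.242  0.021] px 442.7955010224949 206.60650988411726
```

View pics/top0.png

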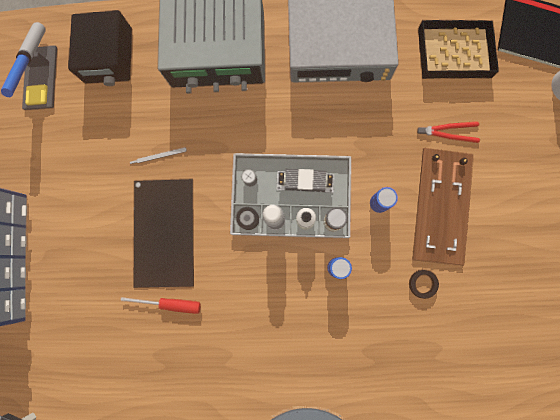

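View pics/scene0.png

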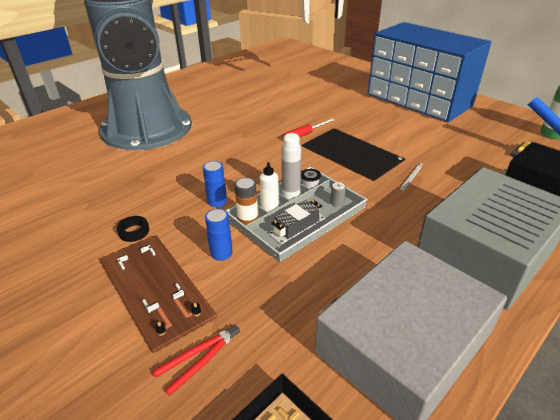

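The top view shows the rack (232–350, 155–237) with the can at (273,216), the bottle at (306,217) and the jar at (336,217). The coil is at (305,180), the mat at (163,233) and the fixture at (443,207), with its posts at the top. The blue decoys are at (384,199) and (340,268). Next I'll refine the poses from both views.

```bash
cat > m.py <<'E'
from h import *
np.set_printoptions(precision=4,suppress=True)
def plane(p,uv,z):
    K=np.array(p["intrinsics"],float)
    n=cv2.undistortPoints(np.array(uv,float).reshape(-1,1,2),K,np.array([p["k1"],0,0,0.]))[:,0]
    R,t=cam(p); o=-R.T@t; d=np.c_[n,np.ones(len(n))]@R
    return o+d*((z-o[2])/d[:,2])[:,None]
def rect(P):
    (cx,cy),(w,h),a=cv2.minAreaRect((P[:,:2]*1000).astype(np.float32)); 
    return np.round([cx,cy,w,h,a],1)
E
cat > m1.py <<'E'
from m import *
ps={n:get_image(n) for n in("top","scene")}
for n,p in ps.items():
    W=cloud(p); print(n)
    for q,z0,z1,near in [("aerosol",.14,.16,(.51,.045)),("bottle",.078,.092,(.51,-.013)),("jar",.088,.1,(.51,-.07)),("choke",.035,.046,(.596,-.012)),("capacitor",.043,.052,(.6,.1)),("reel",.03,.04,(.52,.107)),("mat",0,.01,(.5,.29)),("fixture",.008,.016,(.54,-.3)),("rack",.02,.028,(.567,.02))]:
        B=[m for m in masks_of(p,q)]
        if not B: print(q,"none");continue
        def d(m):
            w=W[m["mask"]];return np.linalg.norm(np.nanmedian(w,0)[:2]-near)
        m=min(B,key=d)["mask"]; w=W[m]; s=w[(w[:,2]>z0)&(w[:,2]<z1)]
        print(q,len(s),"mid",(np.percentile(s,3,0)+np.percentile(s,97,0))/2,"med z",np.median(s[:,2]),"mean",s.mean(0)[:2],"rect",rect(s))
        if q in("mat","fixture","rack"):
            v,u=np.nonzero(m); zz={"mat":.004,"fixture":.012,"rack":.022}[q]
            c=max(cv2.findContours(m.astype(np.uint8),0,1)[0],key=cv2.contourArea)
            print("   plane rect",rect(plane(p,c,zz)))
    if n=="top":
        big=cv2.resize(cv2.cvtColor(p["img"][135:280,400:490],cv2.COLOR_RGB2BGR),None,fx=4,fy=4,interpolation=2); cv2.imwrite("pics/fix.png",big)
R=cv2.Rodrigues(get_obs()["tcp_rot"])[0]; print(R)
E
python3 m1.py
```

```text
top
aerosol 256 mid [0.5157 0.0517 0.151 ] med z 0.15171523092252726 mean [0.5155 0.0517] rect [515.9  51.9  31.1  30.8  42.8]
bottle 181 mid [ 0.5125 -0.0105  0.0874] med z 0.08744427859004031 mean [ 0.512 -0.01 ] rect [512.8 -10.4  36.1  36.   70.3]
jar 369 mid [ 0.5099 -0.069   0.0949] med z 0.09496848481559497 mean [ 0.5099 -0.069 ] rect [510.4 -69.4  39.4  41.4  43.4]
choke 858 mid [ 0.5963 -0.0117  0.039 ] med z 0.038894760826688454 mean [ 0.5964 -0.0125] rect [596.9 -12.3 111.   41.4  84.7]
capacitor 135 mid [0.6029 0.1034 0.0478] med z 0.04830761028375298 mean [0.6033 0.1034] rect [603.6 103.1  25.9  25.6  25.4]
reel 387 mid [0.5205 0.1093 0.035 ] med z 0.03495219104469281 mean [0.5204 0.1095] rect [520.4 109.4  43.8  43.4  88.9]
mat 6179 mid [0.4959 0.2911 0.005 ] med z 0.004959838975719505 mean [0.4954 0.2907] rect [496.9 292.7 230.3 131.7   0.4]
   plane rect [496.6 292.1 229.9 130.    0.6]
fixture 5298 mid [ 0.5356 -0.3032  0.0121] med z 0.01213154305098326 mean [ 0.533  -0.3027] rect [ 535.8 -303.9  111.1  241.6   81.3]
   plane rect [ 535.5 -302.5  113.9  240.5   81.7]

[... 821 characters left out ...]
071 0.0329] med z 0.03293380054059378 mean [0.5235 0.1065] rect [522.4 108.4  42.4  45.2  43.1]
mat 2378 mid [0.5016 0.2889 0.0028] med z 0.0026998476712297853 mean [0.5073 0.2871] rect [499.1 290.4 131.8 229.3  89.6]
   plane rect [500.4 287.5 132.  227.9  89.3]
fixture 6598 mid [ 0.5397 -0.3083  0.0111] med z 0.011067678318901559 mean [ 0.5486 -0.3097] rect [ 536.5 -305.4  111.2  243.1   81.4]
   plane rect [ 540.6 -307.   111.1  244.9   81.3]
rack 620 mid [0.5685 0.0141 0.0223] med z 0.021931857926762693 mean [ 0.5893 -0.0059] rect [568.1  16.5 250.1 171.6  86.6]
   plane rect [574.5  10.6 263.3 187.6  86.9]
[[-0.9421  0.3352 -0.    ]
 [ 0.3352  0.9421  0.    ]
 [ 0.     -0.     -1.    ]]
```

View pics/fix.png

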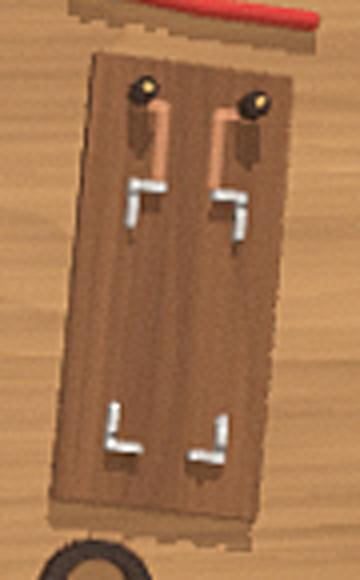

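Estimated poses:

| Thing | x (m) | y (m) | Yaw |
|---|---|---|---|
| Can | 0.517 | 0.050 | – |
| Bottle | 0.514 | -0.0115 | – |
| Jar | 0.511 | -0.070 | – |
| Coil | 0.5965 | -0.0135 | along the rack's y |
| Rack | 0.567 | 0.018 | -3.4° |
| Fixture origin | 0.516 | -0.3015 | -8.7° |
| Mat centre | 0.498 | 0.291 | about 0° |

First I'll turn the tool so that its y lies along world x.

drive_tool --pt "0 0 0 0 0 0.123 0" --pt "0 0 0 0 0 0.123 0" --pt "0 0 0 0 0 0.123 0" --pt "0 0 0 0 0 0.123 0" --pt "0 0 0 0 0 0.123 0"

```text
time: 3.32
eef_pos: [0.1843, 0.5182, 0.2436]
tcp_rot: [-1.455, -2.784, 0.0]
ft_force: [0.5, 0.4, 0.2]
width: 0.0929
grasp_force: 0.0
```

drive_tool --pt "0 0 0 0 0 0.123 0" --pt "0 0 0 0 0 0.123 0" --pt "0 0 0 0 0 0.123 0" --pt "0 0 0 0 0 0.123 0" --pt "0 0 0 0 0 0.122 0"

```text
time: 3.73
eef_pos: [0.1843, 0.5182, 0.2436]
tcp_rot: [-2.228, -2.215, 0.0]
ft_force: [-1.5, -0.8, -0.7]
width: 0.0927
grasp_force: 0.0
```

drive_tool --pt "-0.0312 0.0222 0 0 0 0 0" --pt "-0.0312 0.0222 0 0 0 0 0" --pt "-0.0312 0.0222 0 0 0 0 0" --pt "-0.0312 0.0222 0 0 0 0 0" --pt "-0.0312 0.0222 0 0 0 0 0"

```text
time: 4.15
eef_pos: [0.2959, 0.3607, 0.2437]
tcp_rot: [2.221, 2.222, 0.0]
ft_force: [1.0, 1.1, -0.1]
width: 0.0929
grasp_force: 0.0
```

drive_tool --pt "-0.0312 0.0222 0 0 0 0 0" --pt "-0.0312 0.0222 0 0 0 0 0" --pt "-0.0312 0.0222 0 0 0 0 0" --pt "-0.0312 0.0222 0 0 0 0 0" --pt "-0.0312 0.0222 0 0 0 0 0"

```text
time: 4.57
eef_pos: [0.4071, 0.2045, 0.2439]
tcp_rot: [2.221, 2.221, 0.001]
ft_force: [0.6, 2.0, -1.2]
width: 0.0932
grasp_force: 0.0
```

drive_tool --pt "-0.0312 0.0222 0 0 0 0 0" --pt "-0.0312 0.0222 0 0 0 0 0" --pt "-0.0312 0.0222 0 0 0 0 0" --pt "-0.0312 0.0222 0 0 0 0 0" --pt "-0.0312 0.0222 0 0 0 0 0"

```text
time: 4.98
eef_pos: [0.5181, 0.0483, 0.2438]
tcp_rot: [2.222, 2.221, 0.0]
ft_force: [0.8, 0.7, 1.0]
width: 0.0929
grasp_force: 0.0
```

drive_tool --pt "0 0 0 0 0 0 0" --pt "0 0 0 0 0 0 0"

```text
time: 5.15
eef_pos: [0.5178, 0.0488, 0.2433]
tcp_rot: [-2.224, -2.218, 0.0]
ft_force: [-0.1, -0.3, 0.5]
width: 0.0929
grasp_force: 0.0
```

drive_tool --pt "0.001 -0.001 0.0275 0 0 0 0" --pt "0 0 0.0275 0 0 0 0" --pt "0 0 0.0275 0 0 0 0" --pt "0 0 0.0275 0 0 0 0" --pt "0 0 0.0275 0 0 0 0"

```text
time: 5.57
eef_pos: [0.5156, 0.0523, 0.1052]
tcp_rot: [2.22, 2.223, 0.0]
ft_force: [1.0, 0.2, 0.8]
width: 0.0929
grasp_force: 0.0
```

drive_tool --pt "0 0 0 0 0 0 0.2" --pt "0 0 0 0 0 0 0.4" --pt "0 0 0 0 0 0 0.5" --pt "0 0 0 0 0 0 0.6" --pt "0 0 0 0 0 0 0.7"

```text
time: 5.98
eef_pos: [0.5171, 0.0514, 0.1077]
tcp_rot: [2.22, 2.22, 0.003]
ft_force: [-0.1, 0.3, 1.0]
width: 0.0645
grasp_force: 0.0
```

drive_tool --pt "0 0 0 0 0 0 1" --pt "0 0 0 0 0 0 1" --pt "0 0 0 0 0 0 1" --pt "0 0 0 0 0 0 1" --pt "0 0 0 0 0 0 1"

```text
time: 6.4
eef_pos: [0.5165, 0.0512, 0.1064]
tcp_rot: [2.221, 2.221, 0.0]
ft_force: [-0.7, 0.4, 2.3]
width: 0.0395
grasp_force: 30.0
```

drive_tool --pt "0 0 -0.015 0 0 0 1" --pt "0 0 -0.02 0 0 0 1" --pt "0 0 -0.02 0 0 0 1" --pt "0 0 -0.015 0 0 0 1" --pt "0.01 0 0 0 0 0 1"

```text
time: 6.82
eef_pos: [0.5175, 0.0606, 0.1786]
tcp_rot: [2.221, 2.218, 0.004]
ft_force: [1.6, 0.0, -1.4]
width: 0.0396
grasp_force: 30.0
```

drive_tool --pt "0.03 -0.0025 0 0 0 0 1" --pt "0.035 -0.0025 0 0 0 0 1" --pt "0.035 -0.0025 0 0 0 0 1" --pt "0.035 -0.0025 0 0 0 0 1" --pt "0.035 -0.0025 0 0 0 0 1"

```text
time: 7.23
eef_pos: [0.5027, 0.2333, 0.1748]
tcp_rot: [-2.221, -2.221, 0.002]
ft_force: [1.4, -0.4, -1.3]
width: 0.0394
grasp_force: 30.0
```

drive_tool --pt "0.035 -0.0025 0 0 0 0 1" --pt "0.035 -0.0025 0 0 0 0 1" --pt "0.02 0 0 0 0 0 1" --pt "0.01 0 0 0 0 0 1" --pt "0 0 0 0 0 0 1"

```text
time: 7.65
eef_pos: [0.498, 0.3328, 0.1749]
tcp_rot: [-2.219, -2.223, 0.002]
ft_force: [0.6, -0.6, -0.9]
width: 0.0396
grasp_force: 30.0
```

drive_tool --pt "0 0 0.02 0 0 0 1" --pt "0 0 0.02 0 0 0 1" --pt "0 0 0.014 0 0 0 1" --pt "0 0 0.007 0 0 0 1" --pt "0 0 0.004 0 0 0 1"

```text
time: 8.07
eef_pos: [0.4986, 0.3299, 0.1099]
tcp_rot: [-2.222, -2.22, 0.003]
ft_force: [0.2, -0.4, -1.4]
width: 0.0397
grasp_force: 30.0
```

drive_tool --pt "0 0 0.001 0 0 0 1" --pt "0 0 0 0 0 0 1" --pt "0 0 0 0 0 0 1"

```text
time: 8.32
eef_pos: [0.4992, 0.3312, 0.1109]
tcp_rot: [2.221, 2.221, 0.002]
ft_force: [0.0, -1.1, -1.4]
width: 0.0395
grasp_force: 30.0
```

drive_tool --pt "0 0 0.001 0 0 0 1" --pt "0 0 0.001 0 0 0 1" --pt "0 0 0 0 0 0 1"

```text
time: 8.57
eef_pos: [0.4989, 0.3312, 0.1084]
tcp_rot: [2.221, 2.221, 0.001]
ft_force: [1.5, 0.5, -1.3]
width: 0.0393
grasp_force: 30.0
```

drive_tool --pt "0 0 0 0 0 0 0.5" --pt "0 0 0 0 0 0 0.4" --pt "0 0 0 0 0 0 0.2" --pt "0 0 0 0 0 0 0" --pt "0 0 0 0 0 0 0"

```text
time: 8.98
eef_pos: [0.4988, 0.3312, 0.1082]
tcp_rot: [2.221, 2.221, 0.0]
ft_force: [0.2, -1.1, -0.1]
width: 0.0687
grasp_force: 0.0
```

drive_tool --pt "0 0 -0.02 0 0 0 0" --pt "0 0 -0.03 0 0 0 0" --pt "0 0 -0.03 0 0 0 0" --pt "0 0 -0.03 0 0 0 0" --pt "0 0 0 0 0 0 0"

```text
time: 9.4
eef_pos: [0.5007, 0.3323, 0.2241]
tcp_rot: [2.22, 2.22, 0.013]
ft_force: [-0.0, 0.4, 0.5]
width: 0.0928
grasp_force: 0.0
```

drive_tool --pt "-0.036 0.0015 0 0 0 0 0" --pt "-0.036 0.0015 0 0 0 0 0" --pt "-0.036 0.0015 0 0 0 0 0" --pt "-0.036 0.0015 0 0 0 0 0" --pt "-0.036 0.0015 0 0 0 0 0"

```text
time: 9.82
eef_pos: [0.506, 0.1496, 0.2179]
tcp_rot: [2.221, 2.222, -0.0]
ft_force: [1.7, -0.6, -0.2]
width: 0.0929
grasp_force: 0.0
```

drive_tool --pt "-0.036 0.0015 0 0 0 0 0" --pt "-0.036 0.0015 0 0 0 0 0" --pt "-0.036 0.0015 0 0 0 0 0" --pt "-0.036 0.0015 0 0 0 0 0" --pt "-0.018 0.0015 0 0 0 0 0"

```text
time: 10.23
eef_pos: [0.5136, -0.014, 0.218]
tcp_rot: [2.223, 2.219, -0.0]
ft_force: [0.7, -0.9, 0.5]
width: 0.0931
grasp_force: 0.0
```

drive_tool --pt "0 0 0.03 0 0 0 0" --pt "0 0 0 0 0 0 0" --pt "0 0 0 0 0 0 0"

```text
time: 10.48
eef_pos: [0.513, -0.0107, 0.1873]
tcp_rot: [-2.22, -2.219, 0.003]
ft_force: [-0.3, 0.4, -0.4]
width: 0.0931
grasp_force: 0.0
```

Descend 0.115 to z of about 0.073 and grip.

drive_tool --pt "0 0 0.03 0 0 0 0" --pt "0 0 0.03 0 0 0 0" --pt "0 0 0.03 0 0 0 0" --pt "0 0 0.018 0 0 0 0" --pt "0 0 0.007 0 0 0 0.1"

```text
time: 10.9
eef_pos: [0.5131, -0.01, 0.0717]
tcp_rot: [-2.219, -2.221, 0.003]
ft_force: [-0.5, 0.5, -0.6]
width: 0.0901
grasp_force: 0.0
```

drive_tool --pt "0 0 0 0 0 0 0.3" --pt "0 0 0 0 0 0 0.4" --pt "0 0 0 0 0 0 0.5" --pt "0 0 0 0 0 0 0.6" --pt "0 0 0 0 0 0 0.7"

```text
time: 11.32
eef_pos: [0.5144, -0.0108, 0.0742]
tcp_rot: [2.22, 2.221, 0.002]
ft_force: [-0.0, 0.8, 0.0]
width: 0.0576
grasp_force: 0.0
```

drive_tool --pt "0 0 0 0 0 0 1" --pt "0 0 0 0 0 0 1" --pt "0 0 0 0 0 0 1" --pt "0 0 0 0 0 0 1" --pt "0 0 0 0 0 0 1"

```text
time: 11.73
eef_pos: [0.5139, -0.0109, 0.0733]
tcp_rot: [2.221, 2.221, 0.0]
ft_force: [-0.6, -0.9, 2.6]
width: 0.0376
grasp_force: 30.0
```

drive_tool --pt "0 0 -0.015 0 0 0 1" --pt "0 0 -0.02 0 0 0 1" --pt "0 0 -0.02 0 0 0 1" --pt "0 0 -0.02 0 0 0 1" --pt "0.014 -0.0026 0 0 0 0 1"

```text
time: 12.15
eef_pos: [0.5131, 0.002, 0.1514]
tcp_rot: [2.22, 2.217, 0.005]
ft_force: [0.6, 0.5, -1.4]
width: 0.0375
grasp_force: 29.9
```

drive_tool --pt "0.03 -0.008 0 0 0 0 1" --pt "0.034 -0.008 0 0 0 0 1" --pt "0.034 -0.008 0 0 0 0 1" --pt "0.034 -0.008 0 0 0 0 1" --pt "0.034 -0.008 0 0 0 0 1"

```text
time: 12.57
eef_pos: [0.4704, 0.1706, 0.148]
tcp_rot: [-2.222, -2.221, 0.0]
ft_force: [1.3, 0.4, -1.2]
width: 0.0374
grasp_force: 29.9
```

drive_tool --pt "0.034 -0.008 0 0 0 0 1" --pt "0.03 -0.008 0 0 0 0 1" --pt "0.02 -0.005 0 0 0 0 1" --pt "0.008 -0.0024 0 0 0 0 1" --pt "0 0 0 0 0 0 1"

```text
time: 12.98
eef_pos: [0.4472, 0.2623, 0.1479]
tcp_rot: [-2.219, -2.224, 0.001]
ft_force: [-0.3, -1.1, -0.7]
width: 0.0374
grasp_force: 29.9
```

drive_tool --pt "0 0 0.02 0 0 0 1" --pt "0 0 0.02 0 0 0 1" --pt "0 0 0.018 0 0 0 1" --pt "0 0 0.01 0 0 0 1" --pt "0 0 0.004 0 0 0 1"

```text
time: 13.4
eef_pos: [0.4474, 0.2598, 0.075]
tcp_rot: [-2.222, -2.219, 0.004]
ft_force: [-17.0, -3.7, 44.3]
width: 0.0375
grasp_force: 30.1
```

drive_tool --pt "0 0 0 0 0 0 1" --pt "0 0 0 0 0 0 1"

```text
time: 13.57
eef_pos: [0.4483, 0.2607, 0.0766]
tcp_rot: [2.222, 2.221, 0.001]
ft_force: [-0.5, 0.5, -1.6]
width: 0.0372
grasp_force: 30.0
```

drive_tool --pt "0 0 0.0007 0 0 0 1" --pt "0 0 0 0 0 0 1" --pt "0 0 0 0 0 0 0.5" --pt "0 0 0 0 0 0 0.4" --pt "0 0 0 0 0 0 0.2"

```text
time: 13.98
eef_pos: [0.448, 0.2612, 0.0757]
tcp_rot: [2.221, 2.221, 0.001]
ft_force: [-0.9, 0.1, 0.3]
width: 0.0528
grasp_force: 0.0
```

drive_tool --pt "0 0 0 0 0 0 0" --pt "0 0 0 0 0 0 0" --pt "0 0 0 0 0 0 0" --pt "0 0 0 0 0 0 0"

```text
time: 14.32
eef_pos: [0.4478, 0.2612, 0.0754]
tcp_rot: [2.221, 2.221, 0.0]
ft_force: [0.2, 0.7, -0.5]
width: 0.0794
grasp_force: 0.0
```

drive_tool --pt "0 0 -0.02 0 0 0 0" --pt "0 0 -0.03 0 0 0 0" --pt "0 0 -0.03 0 0 0 0" --pt "0 0 -0.03 0 0 0 0" --pt "0 0 -0.03 0 0 0 0"

```text
time: 14.73
eef_pos: [0.4476, 0.2611, 0.2169]
tcp_rot: [-2.221, -2.221, 0.0]
ft_force: [0.7, -0.0, -0.1]
width: 0.0934
grasp_force: 0.0
```

drive_tool --pt "-0.02 0.004 0 0 0 0 0" --pt "-0.035 0.0066 0 0 0 0 0" --pt "-0.035 0.0066 0 0 0 0 0" --pt "-0.035 0.0066 0 0 0 0 0" --pt "-0.035 0.0066 0 0 0 0 0"

```text
time: 15.15
eef_pos: [0.4782, 0.0997, 0.2156]
tcp_rot: [2.221, 2.222, 0.0]
ft_force: [1.2, 0.7, -0.6]
width: 0.0929
grasp_force: 0.0
```

drive_tool --pt "-0.035 0.0066 0 0 0 0 0" --pt "-0.035 0.0066 0 0 0 0 0" --pt "-0.035 0.0066 0 0 0 0 0" --pt "-0.035 0.0066 0 0 0 0.0 0.1" --pt "-0.03 0.0054 0 0 0 0 0.2"

```text
time: 15.57
eef_pos: [0.5101, -0.071, 0.2155]
tcp_rot: [2.222, 2.221, 0.0]
ft_force: [0.2, -0.5, 0.2]
width: 0.084
grasp_force: 0.0
```

drive_tool --pt "0 0 0 0 0 0 0.2" --pt "0 0 0 0 0 0 0.2"

```text
time: 15.73
eef_pos: [0.51, -0.07, 0.2153]
tcp_rot: [-2.224, -2.218, 0.0]
ft_force: [-0.0, 0.7, -0.3]
width: 0.0751
grasp_force: 0.0
```

drive_tool --pt "0 0 0.035 0 0 0 0.2" --pt "0 0 0.035 0 0 0 0.2" --pt "0 0 0.035 0 0 0 0.2" --pt "0 0 0.025 0 0 0 0.2" --pt "0 0 0.01 0 0 0 0.2"

```text
time: 16.15
eef_pos: [0.5082, -0.0673, 0.0724]
tcp_rot: [-2.217, -2.22, 0.004]
ft_force: [-0.2, -0.5, -0.3]
width: 0.0744
grasp_force: 0.0
```

drive_tool --pt "0 0 0.007 0 0 0 0.2" --pt "0 0 0 0 0 0 0.4" --pt "0 0 0 0 0 0 0.5" --pt "0 0 0 0 0 0 0.6" --pt "0 0 0 0 0 0 0.7"

```text
time: 16.57
eef_pos: [0.5107, -0.0689, 0.0697]
tcp_rot: [2.22, 2.22, 0.002]
ft_force: [0.3, -0.2, -0.2]
width: 0.0524
grasp_force: 0.0
```

drive_tool --pt "0 0 0 0 0 0 1" --pt "0 0 0 0 0 0 1" --pt "0 0 0 0 0 0 1" --pt "0 0 0 0 0 0 1" --pt "0 0 0 0 0 0 1"

```text
time: 16.98
eef_pos: [0.5103, -0.0689, 0.0692]
tcp_rot: [2.221, 2.221, 0.001]
ft_force: [-2.5, 0.5, 7.7]
width: 0.0418
grasp_force: 30.0
```

drive_tool --pt "0 0 -0.015 0 0 0 1" --pt "0 0 -0.022 0 0 0 1" --pt "0 0 -0.022 0 0 0 1" --pt "0 0 -0.021 0 0 0 1" --pt "0.015 0.001 0 0 0 0 1"

```text
time: 17.4
eef_pos: [0.5127, -0.0554, 0.1521]
tcp_rot: [2.22, 2.216, 0.004]
ft_force: [1.4, 0.0, -0.2]
width: 0.0412
grasp_force: 30.0
```

drive_tool --pt "0.03 0.004 0 0 0 0 1" --pt "0.035 0.004 0 0 0 0 1" --pt "0.035 0.004 0 0 0 0 1" --pt "0.035 0.004 0 0 0 0 1" --pt "0.035 0.004 0 0 0 0 1"

```text
time: 17.82
eef_pos: [0.5308, 0.1178, 0.1484]
tcp_rot: [-2.222, -2.221, 0.0]
ft_force: [0.9, 0.0, -2.6]
width: 0.0418
grasp_force: 30.0
```

drive_tool --pt "0.035 0.004 0 0 0 0 1" --pt "0.035 0.004 0 0 0 0 1" --pt "0.035 0.004 0 0 0 0 1" --pt "0.025 0.003 0 0 0 0 1" --pt "0.015 0.002 0 0 0 0 1"

```text
time: 18.23
eef_pos: [0.5477, 0.2637, 0.1482]
tcp_rot: [-2.219, -2.223, -0.0]
ft_force: [-0.1, -0.8, -1.5]
width: 0.042
grasp_force: 30.0
```

drive_tool --pt "0 0 0 0 0 0 1" --pt "0 0 0.02 0 0 0 1" --pt "0 0 0.02 0 0 0 1" --pt "0 0 0.016 0 0 0 1" --pt "0 0 0.008 0 0 0 1"

```text
time: 18.65
eef_pos: [0.5471, 0.2595, 0.0824]
tcp_rot: [-2.222, -2.22, 0.005]
ft_force: [0.5, -0.8, -2.1]
width: 0.0417
grasp_force: 30.0
```

drive_tool --pt "0 0 0.005 0 0 0 1" --pt "0 0 0.003 0 0 0 1" --pt "0 0 0.002 0 0 0 1" --pt "0 0 0.001 0 0 0 1" --pt "0 0 0 0 0 0 1"

```text
time: 19.07
eef_pos: [0.5483, 0.2612, 0.0739]
tcp_rot: [2.221, 2.221, 0.001]
ft_force: [0.6, 0.2, -2.5]
width: 0.0419
grasp_force: 30.0
```

drive_tool --pt "0 0 0.001 0 0 0 1" --pt "0 0 0.001 0 0 0 1" --pt "0 0 0 0 0 0 1" --pt "0 0 0 0 0 0 0.5" --pt "0 0 0 0 0 0 0.4"

```text
time: 19.48
eef_pos: [0.5482, 0.2613, 0.0717]
tcp_rot: [2.221, 2.221, 0.001]
ft_force: [0.1, 0.2, 0.8]
width: 0.0491
grasp_force: 0.0
```

drive_tool --pt "0 0 0 0 0 0 0.2" --pt "0 0 0 0 0 0 0" --pt "0 0 0 0 0 0 0" --pt "0 0 0 0 0 0 0" --pt "0 0 0 0 0 0 0"

```text
time: 19.9
eef_pos: [0.5481, 0.2612, 0.0715]
tcp_rot: [2.221, 2.221, 0.0]
ft_force: [0.9, -0.4, 0.3]
width: 0.0819
grasp_force: 0.0
```

drive_tool --pt "0 0 -0.02 0 0 0 0" --pt "0 0 -0.03 0 0 0 0" --pt "0 0 -0.03 0 0 0 0" --pt "0 0 -0.03 0 0 0 0" --pt "0 0 -0.03 0 0 0 0"

```text
time: 20.32
eef_pos: [0.5478, 0.2611, 0.2129]
tcp_rot: [-2.221, -2.221, 0.0]
ft_force: [-0.2, -1.2, -0.2]
width: 0.0933
grasp_force: 0.0
```

```bash
cat > m2.py <<'E'
from m import *
for n in("top","scene"):
    p=get_image(n); W=cloud(p); print(n)
    if n=="scene":
        save(p,"scene1.png")
    else:
        print("locators",plane(p,np.array([[132,182],[245,196],[110,447],[222,460]])/4+[400,135],.02)[:,:2], "mean",plane(p,np.array([[132,182],[245,196],[110,447],[222,460]])/4+[400,135],.02).mean(0))
        cc=lambda m:m
    for m in masks_of(p,"choke")[:1]:
        w=W[m["mask"]]; s=w[(w[:,2]>.034)&(w[:,2]<.046)]; print("choke",len(s),rect(s),s.mean(0),np.median(s[:,2]))
        s=w[(w[:,2]>.001)&(w[:,2]<.046)]; print(rect(s))
    S=W[(W[...,0]>.45)&(W[...,0]<.68)&(W[...,1]>-.13)&(W[...,1]<.16)&(W[...,2]>.021)&(W[...,2]<.027)]
    print("rack rim",rect(S))
E
python3 m2.py
```

```text
top
locators [[ 0.5883 -0.2821]
 [ 0.5794 -0.3424]
 [ 0.45   -0.2627]
 [ 0.4413 -0.3216]] mean [ 0.5147 -0.3022  0.02  ]
choke 886 [596.3 -12.6 111.5  40.5  86.3] [ 0.596  -0.0117  0.0386] 0.038640780898580696
[597.6 -12.3 120.5  43.3  85.7]
rack rim [566.6  18.5 247.9 172.1  86.8]
scene
choke 611 [597.1 -15.  106.7  42.   85.7] [ 0.5984 -0.0163  0.0369] 0.03697771498780446
[586.6   0.1  71.2 152.    1.2]
rack rim [567.7  16.  248.2 173.4  86.6]
```

View pics/scene1.png

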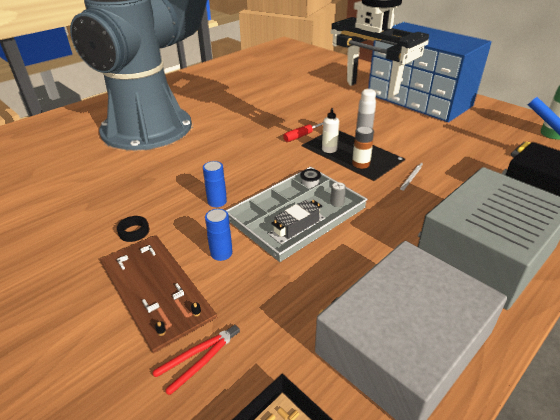

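All three containers stand on the mat: bottle (331,132), can (366,115), jar (363,148). The coil and its rack neighbours haven't moved. Now the coil.

drive_tool --pt "-0.035 0.006 0 0 0 0 0" --pt "-0.035 0.006 0 0 0 0 0" --pt "-0.035 0.006 0 0 0 0 0" --pt "-0.035 0.006 0 0 0 0 0" --pt "-0.035 0.006 0 0 0 0 0.1"

```text
time: 20.93
eef_pos: [0.5774, 0.0845, 0.2098]
tcp_rot: [-2.22, -2.221, 0.003]
ft_force: [0.2, 0.2, -0.8]
width: 0.0897
grasp_force: 0.0
```

drive_tool --pt "-0.035 0.006 0 0 0 0 0.2" --pt "-0.035 0.006 0 0 0 0 0.3" --pt "-0.02 0.005 0 0 0 0 0.4" --pt "-0.01 0.002 0 0 0 0 0.45" --pt "0 0 0 0 0 0.062 0.45"

```text
time: 21.35
eef_pos: [0.5968, -0.0156, 0.2099]
tcp_rot: [-2.29, -2.149, 0.002]
ft_force: [-0.2, 0.1, -0.4]
width: 0.0579
grasp_force: 0.0
```

drive_tool --pt "0 0 0.03 0 0 0 0.45" --pt "0 0 0.03 0 0 0 0.45" --pt "0 0 0.03 0 0 0 0.45" --pt "0 0 0 0 0 0 0.45" --pt "0 0 0 0 0 0 0.45"

```text
time: 21.77
eef_pos: [0.596, -0.0131, 0.1201]
tcp_rot: [-2.286, -2.15, 0.004]
ft_force: [0.5, 0.3, 0.1]
width: 0.051
grasp_force: 0.0
```

Run:
```python
from h import *
o=get_obs(); print(o["eef_pos"],o["width"],np.degrees(np.arctan2(*cv2.Rodrigues(o["tcp_rot"])[0][1::-1,1])))
p=get_image("scene"); im=p["img"][120:270,200:400]; cv2.imwrite("pics/c1.png",cv2.cvtColor(cv2.resize(im,None,fx=4,fy=4,interpolation=2),cv2.COLOR_RGB2BGR))
```

```text
[ 0.59604206 -0.0131183   0.12013046] 0.05096856773825087 -3.521874795430566
```

View pics/c1.png

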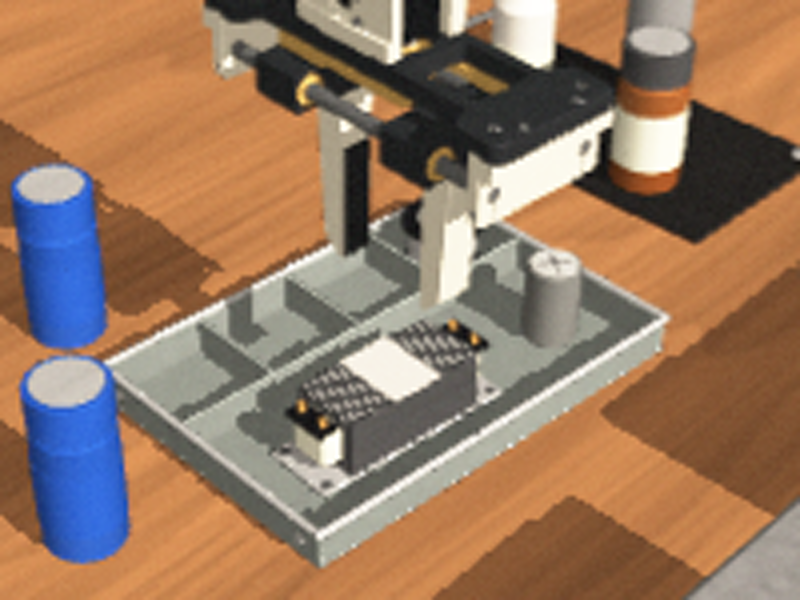

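The fingers (346,200) and (445,250) straddle the coil core (400,380). The pads run down to the tips.

drive_tool --pt "0 0.001 0.025 0 0 0 0.45" --pt "0 0 0.02 0 0 0 0.45" --pt "0 0 0.01 0 0 0 0.45" --pt "0 0 0.007 0 0 0 0.45" --pt "0 0 0.005 0 0 0 0.45"

```text
time: 22.23
eef_pos: [0.5986, -0.0138, 0.0551]
tcp_rot: [2.288, 2.151, 0.001]
ft_force: [-0.1, -0.2, 0.3]
width: 0.0513
grasp_force: 0.0
```

drive_tool --pt "0 0 0.004 0 0 0 0.45" --pt "0 0 0.003 0 0 0 0.45" --pt "0 0 0.003 0 0 0 0.45" --pt "0 0 0 0 0 0 0.45"

```text
time: 22.57
eef_pos: [0.598, -0.0139, 0.0444]
tcp_rot: [2.289, 2.152, -0.0]
ft_force: [0.1, 0.1, -0.0]
width: 0.0512
grasp_force: 0.0
```

drive_tool --pt "0 0 0.002 0 0 0 0.5" --pt "0 0 0 0 0 0 0.55" --pt "0 0 0 0 0 0 0.6" --pt "0 0 0 0 0 0 0.7" --pt "0 0 0 0 0 0 1"

```text
time: 22.98
eef_pos: [0.5977, -0.0139, 0.0424]
tcp_rot: [-2.289, -2.151, 0.001]
ft_force: [-1.9, -0.1, -0.0]
width: 0.0396
grasp_force: 29.9
```

drive_tool --pt "0 0 0 0 0 0 1" --pt "0 0 0 0 0 0 1" --pt "0 0 0 0 0 0 1"

```text
time: 23.23
eef_pos: [0.5979, -0.0139, 0.0424]
tcp_rot: [-2.289, -2.151, 0.0]
ft_force: [-2.8, 1.0, -0.1]
width: 0.0397
grasp_force: 29.9
```

drive_tool --pt "0 0 -0.005 0 0 0 1" --pt "0 0 -0.01 0 0 0 1" --pt "0 0 -0.02 0 0 0 1" --pt "0 0 -0.02 0 0 0 1" --pt "0 0 0 0 0 0 1"

```text
time: 23.65
eef_pos: [0.6002, -0.0141, 0.1017]
tcp_rot: [2.286, 2.148, 0.007]
ft_force: [1.1, -0.5, -3.6]
width: 0.0396
grasp_force: 29.9
```

drive_tool --pt "0 0 -0.02 0 0 0 1" --pt "0 0 -0.025 0 0 0 1" --pt "0 0 -0.025 0 0 0 1" --pt "0 0 0 0 0 0.1 1" --pt "0 0 0 0 0 -0.1 1"

```text
time: 24.07
eef_pos: [0.5987, -0.0139, 0.1687]
tcp_rot: [2.302, 2.135, 0.003]
ft_force: [-0.3, 0.1, -4.8]
width: 0.0398
grasp_force: 29.9
```

drive_tool --pt "-0.02 -0.0044 0 0 0 0 1" --pt "-0.03 -0.0066 0 0 0 0 1" --pt "-0.03 -0.0066 0 0 0 0 1" --pt "-0.03 -0.0066 0 0 0 0 1" --pt "-0.03 -0.0066 0 0 0 0 1"

```text
time: 24.48
eef_pos: [0.558, -0.1529, 0.167]
tcp_rot: [-2.289, -2.152, 0.0]
ft_force: [-0.1, -0.6, -3.3]
width: 0.0396
grasp_force: 29.9
```

drive_tool --pt "-0.03 -0.0066 0 0 0 0 1" --pt "-0.03 -0.0066 0 0 0 0 1" --pt "-0.03 -0.0066 0 0 0 0 1" --pt "-0.03 -0.0066 0 0 0 0 1" --pt "-0.0326 -0.0072 0 0 0 0 1"

```text
time: 24.9
eef_pos: [0.515, -0.303, 0.1669]
tcp_rot: [-2.289, -2.152, -0.0]
ft_force: [1.4, 0.3, -5.1]
width: 0.0399
grasp_force: 29.9
```

drive_tool --pt "0 0 0 0 0 0.1 1" --pt "0 0 0 0 0 0.12 1" --pt "0 0 0 0 0 0.12 1" --pt "0 0 0 0 0 0.12 1" --pt "0 0 0 0 0 0.12 1"

```text
time: 25.32
eef_pos: [0.5154, -0.3019, 0.1668]
tcp_rot: [-2.813, -1.398, 0.0]
ft_force: [0.3, -0.6, -4.2]
width: 0.04
grasp_force: 29.9
```

drive_tool --pt "0 0 0 0 0 0.12 1" --pt "0 0 0 0 0 0.12 1" --pt "0 0 0 0 0 0.12 1" --pt "0 0 0 0 0 0.12 1" --pt "0 0 0 0 0 0.12 1"

```text
time: 25.73
eef_pos: [0.5155, -0.3018, 0.1668]
tcp_rot: [-3.101, -0.505, 0.0]
ft_force: [-0.3, -0.1, -4.2]
width: 0.0397
grasp_force: 29.9
```

drive_tool --pt "0 0 0 0 0 0.12 1" --pt "0 0 0 0 0 0.12 1" --pt "0 0 0 0 0 0.12 1" --pt "0 0 0 0 0 0.12 1" --pt "0 0 0 0 0 0 1"

```text
time: 26.15
eef_pos: [0.5155, -0.3019, 0.1669]
tcp_rot: [-3.132, 0.246, 0.0]
ft_force: [1.1, 0.1, -4.7]
width: 0.0395
grasp_force: 29.9
```

```bash
cat > m3.py <<'E'
from m import *
import sys
for n in("top","scene"):
    p=get_image(n); W=cloud(p); print(n)
    for m in masks_of(p,"choke")[:1]:
        w=W[m["mask"]]; print(m["conf"],len(w),np.nanmedian(w,0)); s=w[abs(w[:,2]-float(sys.argv[1]))<.008]; print(rect(s))
    save(p,n+sys.argv[2])
o=get_obs(); print(o["eef_pos"],o["ft_force"],np.degrees(np.arctan2(*cv2.Rodrigues(o["tcp_rot"])[0][1::-1,1])))
E
python3 m3.py .167 2.png
```

```text
top
0.74 195 [ 0.4789 -0.2761  0.1403]
[ 484.2 -277.4    8.9   17.    61.7]
scene
0.84 1684 [ 0.548 -0.305  0.16 ]
[ 516.7 -300.4   40.   103.5   79.9]
[ 0.5156 -0.3019  0.1672] [ 0.1858  0.2764 -3.9802] -98.46158419182825
```

drive_tool --pt "0 0 0.025 0 0 0 1" --pt "0 0 0.03 0 0 0 1" --pt "0 0 0.025 0 0 0 1" --pt "0 0 0.01 0 0 0 1" --pt "0 0 0 0 0 0 1"

```text
time: 26.77
eef_pos: [0.5146, -0.3012, 0.0753]
tcp_rot: [-3.131, 0.235, 0.006]
ft_force: [0.0, -0.1, -4.6]
width: 0.0399
grasp_force: 29.9
```

```bash
python3 m3.py .08 3.png; python3 -c "
import cv2
a=cv2.imread('pics/scene3.png')[215:350,80:260]; b=cv2.imread('pics/top3.png')[140:275,395:495]
f=lambda x:cv2.resize(x,None,fx=2.8,fy=2.8,interpolation=2)
cv2.imwrite('pics/d.png',cv2.hconcat([f(a),f(b)]))"
```

```text
top
0.44 106 [ 0.4737 -0.2755  0.0404]
[ 481.9 -275.2    5.8    0.6    1.1]
scene
0.81 1555 [ 0.5432 -0.3048  0.0717]
[ 517.4 -299.5   41.   104.5   76.4]
[ 0.5165 -0.3025  0.0791] [-0.4903  0.5177 -3.7988] -98.6314850745318
```

View pics/d.png

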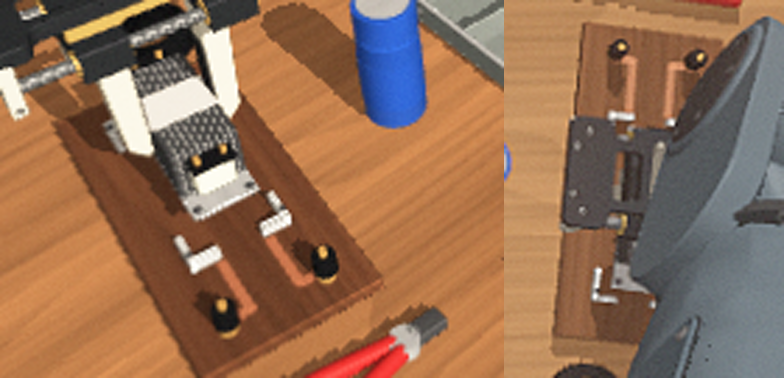

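In the scene crop the coil hangs aligned over the locators: foot edge at (222,197), front locators at (275,215) and (200,258). Lowering it slowly.

drive_tool --pt "0 0 0.006 0 0 0 1" --pt "0 0 0.006 0 0 0 1" --pt "0 0 0.004 0 0 0 1" --pt "0 0 0.003 0 0 0 1" --pt "0 0 0.001 0 0 0 1"

```text
time: 27.38
eef_pos: [0.5153, -0.3017, 0.0567]
tcp_rot: [-3.132, 0.237, 0.001]
ft_force: [0.1, 1.0, -4.3]
width: 0.0392
grasp_force: 29.9
```

```bash
python3 m3.py .055 4.png; python3 -c "
import cv2
a=cv2.imread('pics/scene4.png')[215:350,80:260]; b=cv2.imread('pics/top4.png')[140:275,395:495]
f=lambda x:cv2.resize(x,None,fx=2.8,fy=2.8,interpolation=2)
cv2.imwrite('pics/e.png',cv2.hconcat([f(a),f(b)]))"
```

```text
top
0.42 108 [ 0.4699 -0.2767  0.0212]
[ 475.1 -275.5   26.5    3.6    4.9]
scene
0.69 1473 [ 0.5449 -0.3043  0.0508]
[ 517.2 -300.4   39.9  112.1   79.8]
[ 0.5157 -0.302   0.0575] [ 0.0776 -0.2226 -2.8436] -98.66320456591129
```

View pics/e.png

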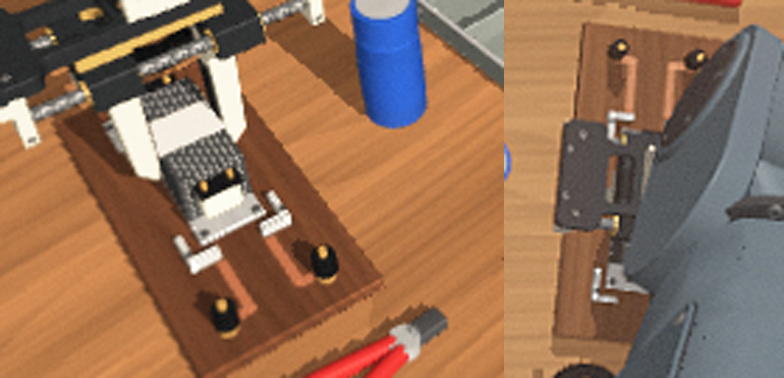

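The coil's foot plate sits centred between the front locators at (275,212) and (198,252). Now lower the last 5 mm.

drive_tool --pt "0 0 0.0015 0 0 0 1" --pt "0 0 0.0015 0 0 0 1" --pt "0 0 0.001 0 0 0 1" --pt "0 0 0 0 0 0 1" --pt "0 0 0 0 0 0 1"

```text
time: 28.0
eef_pos: [0.5156, -0.3019, 0.0534]
tcp_rot: [-3.133, 0.237, 0.0]
ft_force: [0.9, -0.1, -3.0]
width: 0.0397
grasp_force: 29.9
```

drive_tool --pt "0 0 0.0007 0 0 0 1" --pt "0 0 0.0005 0 0 0 1" --pt "0 0 0 0 0 0 1"

```text
time: 28.25
eef_pos: [0.5157, -0.302, 0.0524]
tcp_rot: [3.133, -0.237, 0.0]
ft_force: [-0.4, -0.3, -2.4]
width: 0.0399
grasp_force: 29.9
```

drive_tool --pt "0 0 0 0 0 0 0.5" --pt "0 0 0 0 0 0 0.4" --pt "0 0 0 0 0 0 0.3" --pt "0 0 0 0 0 0 0.3" --pt "0 0 0 0 0 0 0.3"

```text
time: 28.67
eef_pos: [0.5157, -0.302, 0.0524]
tcp_rot: [3.132, -0.237, 0.0]
ft_force: [-0.1, 0.7, -0.3]
width: 0.064
grasp_force: 0.0
```

drive_tool --pt "0 0 -0.005 0 0 0 0.3" --pt "0 0 -0.025 0 0 0 0.3" --pt "0 0 -0.03 0 0 0 0.2" --pt "0 0 -0.035 0 0 0 0" --pt "0 0 -0.035 0 0 0 0"

```text
time: 29.08
eef_pos: [0.5153, -0.3017, 0.1839]
tcp_rot: [-3.132, 0.237, 0.001]
ft_force: [0.1, 0.1, 0.2]
width: 0.0811
grasp_force: 0.0
```

drive_tool --pt "0 0 -0.03 0 0 -0.1 0" --pt "0 0 0 0 0 -0.12 0" --pt "0 0 0 0 0 -0.12 0" --pt "0 0 0 0 0 -0.12 0" --pt "0 0 0 0 0 -0.12 0"

```text
time: 29.5
eef_pos: [0.5156, -0.3019, 0.2129]
tcp_rot: [3.067, 0.677, 0.001]
ft_force: [0.0, -0.1, 0.0]
width: 0.093
grasp_force: 0.0
```

drive_tool --pt "0 0 0 0 0 -0.12 0" --pt "0 0 0 0 0 -0.12 0" --pt "0 0 0 0 0 -0.12 0" --pt "0 0 0 0 0 -0.12 0" --pt "0 0 0 0 0 -0.12 0"

```text
time: 29.92
eef_pos: [0.5156, -0.3019, 0.2126]
tcp_rot: [2.73, 1.554, 0.0]
ft_force: [-0.6, 0.3, -0.4]
width: 0.0929
grasp_force: 0.0
```

drive_tool --pt "0 0 0 0 0 -0.12 0" --pt "0 0 0 0 0 -0.12 0" --pt "0 0 0 0 0 -0.12 0" --pt "0 0 0 0 0 -0.12 0" --pt "0 0 0 0 0 -0.062 0"

```text
time: 30.33
eef_pos: [0.5156, -0.3019, 0.2127]
tcp_rot: [2.214, 2.229, 0.0]
ft_force: [-0.7, 0.3, -0.6]
width: 0.0927
grasp_force: 0.0
```

drive_tool --pt "0.03 0.002 0 0 0 0 0" --pt "0.037 0.002 0 0 0 0 0" --pt "0.037 0.002 0 0 0 0 0" --pt "0.037 0.002 0 0 0 0 0" --pt "0.037 0.002 0 0 0 0 0"

```text
time: 30.75
eef_pos: [0.5254, -0.1223, 0.2127]
tcp_rot: [2.222, 2.221, 0.0]
ft_force: [0.9, -0.3, -0.5]
width: 0.0928
grasp_force: 0.0
```

drive_tool --pt "0.037 0.002 0 0 0 0 0" --pt "0.037 0.002 0 0 0 0 0" --pt "0.037 0.002 0 0 0 0 0" --pt "0.037 0.002 0 0 0 0 0" --pt "0.037 0.002 0 0 0 0 0"

```text
time: 31.17
eef_pos: [0.5354, 0.0629, 0.2128]
tcp_rot: [2.221, 2.221, 0.001]
ft_force: [0.9, -0.8, 0.5]
width: 0.0927
grasp_force: 0.0
```

drive_tool --pt "0.037 0.002 0 0 0 0 0" --pt "0.037 0.002 0 0 0 0 0" --pt "0.037 0.002 0 0 0 0 0" --pt "0.037 0.002 0 0 0 0 0" --pt "0.037 0.002 0 0 0 0 0"

```text
time: 31.58
eef_pos: [0.5454, 0.248, 0.2128]
tcp_rot: [2.221, 2.221, 0.001]
ft_force: [0.5, -0.3, 0.3]
width: 0.0931
grasp_force: 0.0
```

drive_tool --pt "0.015 0.002 0 0 0 0 0" --pt "0 0 0 0 0 0 0" --pt "0 0 0 0 0 0 0"

```text
time: 31.83
eef_pos: [0.5474, 0.2609, 0.2122]
tcp_rot: [2.22, 2.223, -0.001]
ft_force: [-0.0, -0.1, -0.4]
width: 0.093
grasp_force: 0.0
```

```bash
python3 m3.py .048 5.png; python3 -c "
import cv2
a=cv2.imread('pics/scene5.png')[215:350,80:260]; b=cv2.imread('pics/top5.png')[140:275,395:495]
f=lambda x:cv2.resize(x,None,fx=2.8,fy=2.8,interpolation=2)
cv2.imwrite('pics/f.png',cv2.hconcat([f(a),f(b)]))"
```

```text
top
0.91 1380 [ 0.5108 -0.2955  0.0469]
[ 514.8 -299.6   42.9  111.4   80.7]
scene
0.68 1661 [ 0.5383 -0.306   0.0455]
[ 516.1 -300.7   40.4  114.5   80.9]
[0.5478 0.2596 0.2124] [-0.0298 -0.5445 -1.4365] -0.09200168376128523
```

View pics/f.png

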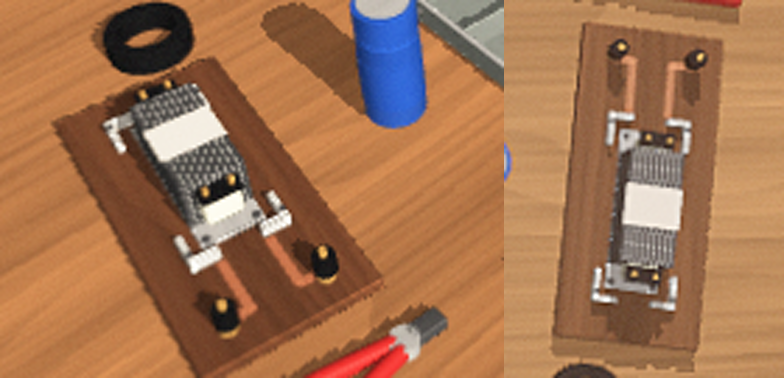

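The coil lies flat between all four locators, at about (0.5155, -0.300). Now the jar goes back.

drive_tool --pt "0 0 0.03 0 0 0 0" --pt "0 0 0.035 0 0 0 0" --pt "0 0 0.035 0 0 0 0" --pt "0 0 0.025 0 0 0 0" --pt "0 0 0.011 0 0 0 0.1"

```text
time: 32.45
eef_pos: [0.5462, 0.2594, 0.073]
tcp_rot: [-2.222, -2.219, 0.007]
ft_force: [0.1, 0.2, -0.2]
width: 0.0901
grasp_force: 0.0
```

drive_tool --pt "0 0 0.005 0 0 0 0.3" --pt "0 0 0 0 0 0 0.4" --pt "0 0 0 0 0 0 0.5" --pt "0 0 0 0 0 0 0.6" --pt "0 0 0 0 0 0 0.7"

```text
time: 32.87
eef_pos: [0.5483, 0.2613, 0.0727]
tcp_rot: [2.221, 2.221, 0.003]
ft_force: [-0.4, -0.2, 0.2]
width: 0.0573
grasp_force: 0.0
```

drive_tool --pt "0 0 0 0 0 0 1" --pt "0 0 0 0 0 0 1" --pt "0 0 0 0 0 0 1" --pt "0 0 0 0 0 0 1" --pt "0 0 0 0 0 0 1"

```text
time: 33.28
eef_pos: [0.5479, 0.2612, 0.0717]
tcp_rot: [2.221, 2.221, 0.001]
ft_force: [-1.3, -1.0, 5.9]
width: 0.0416
grasp_force: 30.0
```

drive_tool --pt "0 0 -0.015 0 0 0 1" --pt "0 0 -0.022 0 0 0 1" --pt "0 0 -0.022 0 0 0 1" --pt "0 0 -0.021 0 0 0 1" --pt "-0.015 -0.001 0 0 0 0 1"

```text
time: 33.7
eef_pos: [0.5481, 0.2479, 0.1549]
tcp_rot: [2.218, 2.222, 0.009]
ft_force: [-0.1, 0.1, -2.0]
width: 0.0418
grasp_force: 30.0
```

drive_tool --pt "-0.03 -0.004 0 0 0 0 1" --pt "-0.035 -0.004 0 0 0 0 1" --pt "-0.035 -0.004 0 0 0 0 1" --pt "-0.035 -0.004 0 0 0 0 1" --pt "-0.035 -0.004 0 0 0 0 1"

```text
time: 34.12
eef_pos: [0.5252, 0.0739, 0.15]
tcp_rot: [-2.22, -2.221, 0.002]
ft_force: [0.3, -0.3, -1.5]
width: 0.0421
grasp_force: 30.0
```

drive_tool --pt "-0.035 -0.004 0 0 0 0 1" --pt "-0.035 -0.004 0 0 0 0 1" --pt "-0.035 -0.004 0 0 0 0 1" --pt "-0.025 -0.003 0 0 0 0 1" --pt "-0.015 -0.002 0 0 0 0 1"

```text
time: 34.53
eef_pos: [0.5081, -0.0719, 0.1501]
tcp_rot: [-2.223, -2.218, 0.002]
ft_force: [-0.6, 0.7, -2.2]
width: 0.0416
grasp_force: 30.0
```

drive_tool --pt "0 0 0 0 0 0 1" --pt "0 0 0.02 0 0 0 1" --pt "0 0 0.02 0 0 0 1" --pt "0 0 0.016 0 0 0 1" --pt "0 0 0.008 0 0 0 1"

```text
time: 34.95
eef_pos: [0.5081, -0.0683, 0.0847]
tcp_rot: [-2.219, -2.22, 0.003]
ft_force: [-0.2, -0.4, -1.2]
width: 0.0414
grasp_force: 30.0
```

drive_tool --pt "0 0 0.005 0 0 0 1" --pt "0 0 0.003 0 0 0 1" --pt "0 0 0.003 0 0 0 1" --pt "0 0 0.002 0 0 0 1" --pt "0 0 0 0 0 0 1"

```text
time: 35.37
eef_pos: [0.5097, -0.0689, 0.0744]
tcp_rot: [2.221, 2.221, 0.0]
ft_force: [-0.6, 0.2, -1.7]
width: 0.0418
grasp_force: 30.0
```

drive_tool --pt "0 0 0 0 0 0 1" --pt "0 0 0 0 0 0 1"

```text
time: 35.53
eef_pos: [0.5098, -0.069, 0.0746]
tcp_rot: [2.221, 2.221, 0.001]
ft_force: [0.2, 0.1, -1.0]
width: 0.0413
grasp_force: 30.0
```

drive_tool --pt "0 0 0.002 0 0 0 1" --pt "0 0 0.0015 0 0 0 1" --pt "0 0 0.001 0 0 0 1" --pt "0 0 0.0005 0 0 0 1" --pt "0 0 0 0 0 0 1"

```text
time: 35.95
eef_pos: [0.5096, -0.0689, 0.0697]
tcp_rot: [-2.221, -2.221, 0.0]
ft_force: [-3.2, 0.9, 7.1]
width: 0.0415
grasp_force: 30.0
```

drive_tool --pt "0 0 0 0 0 0 0.5" --pt "0 0 0 0 0 0 0.4" --pt "0 0 0 0 0 0 0.2" --pt "0 0 0 0 0 0 0.2" --pt "0 0 0 0 0 0 0.2"

```text
time: 36.37
eef_pos: [0.5096, -0.0689, 0.0692]
tcp_rot: [-2.221, -2.221, 0.0]
ft_force: [0.1, 0.8, 0.3]
width: 0.0688
grasp_force: 0.0
```

drive_tool --pt "0 0 -0.02 0 0 0 0.2" --pt "0 0 -0.03 0 0 0 0.2" --pt "0 0 -0.03 0 0 0 0.2" --pt "0 0 -0.03 0 0 0 0.1" --pt "0 0 -0.035 0 0 0 0"

```text
time: 36.78
eef_pos: [0.509, -0.0688, 0.215]
tcp_rot: [-2.221, -2.221, 0.001]
ft_force: [-0.1, -0.2, -0.8]
width: 0.0831
grasp_force: 0.0
```

drive_tool --pt "0.03 -0.006 0 0 0 0 0" --pt "0.035 -0.0066 0 0 0 0 0" --pt "0.035 -0.0066 0 0 0 0 0" --pt "0.035 -0.0066 0 0 0 0 0" --pt "0.035 -0.0066 0 0 0 0 0"

```text
time: 37.2
eef_pos: [0.4766, 0.1025, 0.2144]
tcp_rot: [2.222, 2.221, 0.0]
ft_force: [1.1, 1.0, -0.5]
width: 0.0929
grasp_force: 0.0
```

drive_tool --pt "0.035 -0.0066 0 0 0 0 0" --pt "0.035 -0.0066 0 0 0 0 0" --pt "0.035 -0.0066 0 0 0 0 0" --pt "0.035 -0.0066 0 0 0 0 0" --pt "0.02 -0.003 0 0 0 0 0"

```text
time: 37.62
eef_pos: [0.4468, 0.2639, 0.2142]
tcp_rot: [-2.219, -2.223, -0.001]
ft_force: [1.1, 0.4, 0.0]
width: 0.0931
grasp_force: 0.0
```

drive_tool --pt "0 0 0 0 0 0 0" --pt "0 0 0 0 0 0 0"

```text
time: 37.78
eef_pos: [0.4475, 0.2617, 0.2141]
tcp_rot: [2.219, 2.224, -0.0]
ft_force: [0.2, -0.4, -0.0]
width: 0.0929
grasp_force: 0.0
```

drive_tool --pt "0 0 0.03 0 0 0 0" --pt "0 0 0.035 0 0 0 0" --pt "0 0 0.035 0 0 0 0" --pt "0 0 0.025 0 0 0 0" --pt "0 0 0.01 0 0 0 0.1"

```text
time: 38.2
eef_pos: [0.4466, 0.2592, 0.0762]
tcp_rot: [-2.222, -2.219, 0.007]
ft_force: [-0.6, 0.5, -1.0]
width: 0.0894
grasp_force: 0.0
```

drive_tool --pt "0 0 0.0035 0 0 0 0.3" --pt "0 0 0 0 0 0 0.4" --pt "0 0 0 0 0 0 0.5" --pt "0 0 0 0 0 0 0.6" --pt "0 0 0 0 0 0 0.7"

```text
time: 38.62
eef_pos: [0.4485, 0.2613, 0.077]
tcp_rot: [2.221, 2.221, 0.003]
ft_force: [-0.3, -0.5, 0.8]
width: 0.0579
grasp_force: 0.0
```

drive_tool --pt "0 0 0 0 0 0 1" --pt "0 0 0 0 0 0 1" --pt "0 0 0 0 0 0 1" --pt "0 0 0 0 0 0 1" --pt "0 0 0 0 0 0 1"

```text
time: 39.03
eef_pos: [0.4479, 0.2611, 0.076]
tcp_rot: [2.221, 2.221, 0.001]
ft_force: [-0.2, -0.5, 5.3]
width: 0.037
grasp_force: 30.0
```

drive_tool --pt "0 0 -0.015 0 0 0 1" --pt "0 0 -0.022 0 0 0 1" --pt "0 0 -0.022 0 0 0 1" --pt "0 0 -0.021 0 0 0 1" --pt "-0.014 0.0026 0 0 0 0 1"

```text
time: 39.45
eef_pos: [0.4516, 0.2489, 0.1592]
tcp_rot: [2.219, 2.222, 0.008]
ft_force: [0.9, -0.3, -0.1]
width: 0.0374
grasp_force: 30.0
```

drive_tool --pt "-0.03 0.008 0 0 0 0 1" --pt "-0.034 0.008 0 0 0 0 1" --pt "-0.034 0.008 0 0 0 0 1" --pt "-0.034 0.008 0 0 0 0 1" --pt "-0.034 0.008 0 0 0 0 1"

```text
time: 39.87
eef_pos: [0.4903, 0.0795, 0.1555]
tcp_rot: [-2.221, -2.222, 0.001]
ft_force: [0.4, 1.0, -1.4]
width: 0.0371
grasp_force: 30.0
```

drive_tool --pt "-0.034 0.008 0 0 0 0 1" --pt "-0.03 0.008 0 0 0 0 1" --pt "-0.02 0.005 0 0 0 0 1" --pt "-0.008 0.0024 0 0 0 0 1" --pt "0 0 0 0 0 0 1"

```text
time: 40.28
eef_pos: [0.5139, -0.0121, 0.1555]
tcp_rot: [-2.224, -2.219, 0.0]
ft_force: [0.3, 0.0, -1.6]
width: 0.0377
grasp_force: 30.0
```

drive_tool --pt "0 0 0 0 0 0 1" --pt "0 0 0.02 0 0 0 1" --pt "0 0 0.02 0 0 0 1" --pt "0 0 0.016 0 0 0 1" --pt "0 0 0.008 0 0 0 1"

```text
time: 40.7
eef_pos: [0.5126, -0.0093, 0.09]
tcp_rot: [-2.218, -2.222, 0.002]
ft_force: [-0.2, 0.4, -1.9]
width: 0.0371
grasp_force: 30.0
```

drive_tool --pt "0 0 0.005 0 0 0 1" --pt "0 0 0.003 0 0 0 1" --pt "0 0 0.003 0 0 0 1" --pt "0 0 0.002 0 0 0 1" --pt "0 0 0 0 0 0 1"

```text
time: 41.12
eef_pos: [0.5139, -0.0108, 0.0789]
tcp_rot: [2.221, 2.221, 0.0]
ft_force: [0.4, -0.2, -2.3]
width: 0.0374
grasp_force: 30.0
```

drive_tool --pt "0 0 0 0 0 0 1" --pt "0 0 0 0 0 0 1"

```text
time: 41.28
eef_pos: [0.514, -0.011, 0.0791]
tcp_rot: [2.221, 2.221, 0.001]
ft_force: [-0.5, -0.8, -1.7]
width: 0.0374
grasp_force: 30.0
```

drive_tool --pt "0 0 0.002 0 0 0 1" --pt "0 0 0.0015 0 0 0 1" --pt "0 0 0.001 0 0 0 1" --pt "0 0 0.0005 0 0 0 1" --pt "0 0 0 0 0 0 1"

```text
time: 41.7
eef_pos: [0.5138, -0.011, 0.074]
tcp_rot: [-2.221, -2.221, 0.0]
ft_force: [-1.0, -1.5, 4.4]
width: 0.0374
grasp_force: 30.0
```

drive_tool --pt "0 0 0 0 0 0 0.5" --pt "0 0 0 0 0 0 0.4" --pt "0 0 0 0 0 0 0.2" --pt "0 0 0 0 0 0 0.1" --pt "0 0 0 0 0 0 0.1"

```text
time: 42.12
eef_pos: [0.5138, -0.0109, 0.0737]
tcp_rot: [2.221, 2.221, 0.0]
ft_force: [-0.1, -0.2, -0.0]
width: 0.0658
grasp_force: 0.0
```

drive_tool --pt "0 0 -0.02 0 0 0 0.1" --pt "0 0 -0.03 0 0 0 0.1" --pt "0 0 -0.03 0 0 0 0.1" --pt "0 0 -0.035 0 0 0 0.1" --pt "0 0 -0.035 0 0 0 0"

```text
time: 42.53
eef_pos: [0.5134, -0.0109, 0.2252]
tcp_rot: [-2.221, -2.221, 0.001]
ft_force: [0.8, -0.2, -0.6]
width: 0.0869
grasp_force: 0.0
```

drive_tool --pt "0.03 -0.0015 0 0 0 0 0" --pt "0.036 -0.0015 0 0 0 0 0" --pt "0.036 -0.0015 0 0 0 0 0" --pt "0.036 -0.0015 0 0 0 0 0" --pt "0.036 -0.0015 0 0 0 0 0"

```text
time: 42.95
eef_pos: [0.5059, 0.1647, 0.2239]
tcp_rot: [2.222, 2.221, 0.0]
ft_force: [0.3, -0.9, -0.2]
width: 0.0931
grasp_force: 0.0
```

drive_tool --pt "0.036 -0.0015 0 0 0 0 0" --pt "0.036 -0.0015 0 0 0 0 0" --pt "0.036 -0.0015 0 0 0 0 0" --pt "0.036 -0.0015 0 0 0 0 0" --pt "0.024 -0.0015 0 0 0 0 0"

```text
time: 43.37
eef_pos: [0.4982, 0.3339, 0.2236]
tcp_rot: [-2.22, -2.223, -0.001]
ft_force: [-0.2, 0.4, -0.8]
width: 0.0932
grasp_force: 0.0
```

drive_tool --pt "0 0 0 0 0 0 0" --pt "0 0 0 0 0 0 0"

```text
time: 43.53
eef_pos: [0.4984, 0.3319, 0.2233]
tcp_rot: [-2.219, -2.224, 0.001]
ft_force: [-0.3, 0.2, 0.5]
width: 0.093
grasp_force: 0.0
```

Descend 0.115 to z of about 0.1085 and grip the can.

drive_tool --pt "0 0 0.025 0 0 0 0" --pt "0 0 0.03 0 0 0 0" --pt "0 0 0.03 0 0 0 0" --pt "0 0 0.02 0 0 0 0" --pt "0 0 0.007 0 0 0 0.1"

```text
time: 43.95
eef_pos: [0.4977, 0.3291, 0.1087]
tcp_rot: [-2.222, -2.219, 0.007]
ft_force: [0.7, -0.3, -0.2]
width: 0.0897
grasp_force: 0.0
```

drive_tool --pt "0 0 0.003 0 0 0 0.3" --pt "0 0 0 0 0 0 0.4" --pt "0 0 0 0 0 0 0.5" --pt "0 0 0 0 0 0 0.6" --pt "0 0 0 0 0 0 0.7"

```text
time: 44.37
eef_pos: [0.4993, 0.3313, 0.1099]
tcp_rot: [2.221, 2.221, 0.003]
ft_force: [-0.2, -0.2, -0.3]
width: 0.0575
grasp_force: 0.0
```

drive_tool --pt "0 0 0 0 0 0 1" --pt "0 0 0 0 0 0 1" --pt "0 0 0 0 0 0 1" --pt "0 0 0 0 0 0 1" --pt "0 0 0 0 0 0 1"

```text
time: 44.78
eef_pos: [0.4989, 0.3312, 0.109]
tcp_rot: [2.221, 2.221, 0.001]
ft_force: [-0.5, 0.1, 4.0]
width: 0.0394
grasp_force: 30.0
```

drive_tool --pt "0 0 -0.015 0 0 0 1" --pt "0 0 -0.02 0 0 0 1" --pt "0 0 -0.02 0 0 0 1" --pt "0 0 -0.02 0 0 0 1" --pt "-0.01 0 0 0 0 0 1"

```text
time: 45.2
eef_pos: [0.5, 0.3226, 0.1871]
tcp_rot: [2.219, 2.222, 0.009]
ft_force: [-0.0, 1.3, -1.0]
width: 0.0394
grasp_force: 30.0
```

drive_tool --pt "-0.03 0.0025 0 0 0 0 1" --pt "-0.035 0.0025 0 0 0 0 1" --pt "-0.035 0.0025 0 0 0 0 1" --pt "-0.035 0.0025 0 0 0 0 1" --pt "-0.035 0.0025 0 0 0 0 1"

```text
time: 45.62
eef_pos: [0.5104, 0.1489, 0.1825]
tcp_rot: [-2.221, -2.221, 0.002]
ft_force: [1.1, 0.8, -2.3]
width: 0.0392
grasp_force: 30.0
```

drive_tool --pt "-0.035 0.0025 0 0 0 0 1" --pt "-0.035 0.0025 0 0 0 0 1" --pt "-0.02 0.0005 0 0 0 0 1" --pt "-0.0105 0 0 0 0 0 1" --pt "0 0 0 0 0 0 1"

```text
time: 46.03
eef_pos: [0.5163, 0.0488, 0.1829]
tcp_rot: [-2.224, -2.218, 0.002]
ft_force: [-0.1, -0.4, -0.8]
width: 0.0397
grasp_force: 30.0
```

drive_tool --pt "0 0 0 0 0 0 1" --pt "0 0 0.02 0 0 0 1" --pt "0 0 0.02 0 0 0 1" --pt "0 0 0.014 0 0 0 1" --pt "0 0 0.007 0 0 0 1"

```text
time: 46.45
eef_pos: [0.5158, 0.052, 0.1208]
tcp_rot: [-2.218, -2.222, 0.003]
ft_force: [-0.7, 0.1, -1.2]
width: 0.0392
grasp_force: 30.0
```

drive_tool --pt "0 0 0.005 0 0 0 1" --pt "0 0 0.003 0 0 0 1" --pt "0 0 0.002 0 0 0 1" --pt "0 0 0 0 0 0 1" --pt "0 0 0 0 0 0 1"

```text
time: 46.87
eef_pos: [0.5171, 0.0507, 0.1132]
tcp_rot: [2.221, 2.221, 0.001]
ft_force: [0.1, -0.6, -1.6]
width: 0.0394
grasp_force: 30.0
```

drive_tool --pt "0 0 0 0 0 0 1" --pt "0 0 0 0 0 0 1"

```text
time: 47.03
eef_pos: [0.517, 0.0505, 0.1132]
tcp_rot: [2.221, 2.221, 0.001]
ft_force: [-0.1, 0.7, -1.1]
width: 0.0394
grasp_force: 30.0
```

drive_tool --pt "0 0 0.003 0 0 0 1" --pt "0 0 0.002 0 0 0 1" --pt "0 0 0.001 0 0 0 1" --pt "0 0 0.0003 0 0 0 1" --pt "0 0 0 0 0 0 1"

```text
time: 47.45
eef_pos: [0.5169, 0.0506, 0.107]
tcp_rot: [2.221, 2.221, 0.0]
ft_force: [-3.0, 0.5, 8.4]
width: 0.0394
grasp_force: 30.0
```

drive_tool --pt "0 0 0 0 0 0 0.5" --pt "0 0 0 0 0 0 0.4" --pt "0 0 0 0 0 0 0.2" --pt "0 0 0 0 0 0 0.1" --pt "0 0 0 0 0 0 0.1"

```text
time: 47.87
eef_pos: [0.5168, 0.0506, 0.1063]
tcp_rot: [-2.221, -2.221, 0.0]
ft_force: [0.1, -0.2, -0.3]
width: 0.0686
grasp_force: 0.0
```

drive_tool --pt "0 0 -0.02 0 0 0 0.1" --pt "0 0 -0.03 0 0 0 0.1" --pt "0 0 -0.03 0 0 0 0.1" --pt "0 0 -0.03 0 0 0 0.1" --pt "0 0 -0.02 0 0 0 0"

```text
time: 48.28
eef_pos: [0.5173, 0.0506, 0.2392]
tcp_rot: [2.22, 2.22, 0.003]
ft_force: [0.2, -0.2, 0.5]
width: 0.087
grasp_force: 0.0
```

drive_tool --pt "0.03 -0.01 0 0 0 0 0" --pt "0.036 -0.015 0 0 0 0 0" --pt "0.036 -0.015 0 0 0 0 0" --pt "0.036 -0.015 0 0 0 0 0" --pt "0.036 -0.015 0 0 0 0 0"

```text
time: 48.7
eef_pos: [0.4458, 0.226, 0.2365]
tcp_rot: [2.222, 2.221, 0.0]
ft_force: [0.1, 0.1, -0.1]
width: 0.093
grasp_force: 0.0
```

drive_tool --pt "0.036 -0.015 0 0 0 0 0" --pt "0.036 -0.015 0 0 0 0 0" --pt "0.036 -0.015 0 0 0 0 0" --pt "0.02 -0.01 0 0 0 0 0" --pt "0 0 0 0 0 0 0"

```text
time: 49.12
eef_pos: [0.3899, 0.3557, 0.2363]
tcp_rot: [-2.217, -2.225, -0.0]
ft_force: [-0.1, -1.2, -0.3]
width: 0.0932
grasp_force: 0.0
```

```bash
python3 m1.py | grep -v -e plane -e mat -e rack; python3 m3.py .048 6.png
```

```text
top
aerosol 255 mid [0.5165 0.0516 0.1508] med z 0.15171505770676244 mean [0.5162 0.0512] rect [516.7  50.9  30.9  30.8  42.9]
bottle 180 mid [ 0.5133 -0.0107  0.0871] med z 0.08782330180415776 mean [ 0.5121 -0.0107] rect [513.7 -11.   34.4  35.4  43.6]
jar 359 mid [ 0.5098 -0.0689  0.095 ] med z 0.09499983460998629 mean [ 0.5096 -0.0689] rect [510.  -69.   39.4  39.7  43.3]
choke 253 mid [ 0.5144 -0.2975  0.0413] med z 0.044146780746913854 mean [ 0.5112 -0.2949] rect [ 514.2 -300.3   42.9  110.6   81.6]
capacitor none
reel 355 mid [0.5194 0.1084 0.0351] med z 0.0349083990334279 mean [0.5198 0.1088] rect [519.5 108.3  41.4  41.5  89.4]
fixture 4082 mid [ 0.5355 -0.3033  0.0121] med z 0.012095078456589064 mean [ 0.5382 -0.3015] rect [ 535.9 -304.   111.6  242.2   81.1]
scene
aerosol 144 mid [0.5211 0.0469 0.146 ] med z 0.14891090744342667 mean [0.5226 0.045 ] rect [521.5  48.2  29.9  28.6  80.4]
bottle 148 mid [ 0.5187 -0.0154  0.0852] med z 0.08520605879206375 mean [ 0.5222 -0.0195] rect [519.2 -16.9  36.5  28.   47.7]
jar 227 mid [ 0.5137 -0.0729  0.0917] med z 0.09313488118777762 mean [ 0.5146 -0.0735] rect [512.1 -72.1  38.8  38.4  60.2]
choke 343 mid [ 0.5179 -0.3038  0.041 ] med z 0.04321986306399094 mean [ 0.5333 -0.3052] rect [ 516.8 -300.7   39.9  113.4   80.4]
capacitor 98 mid [0.6056 0.1004 0.0459] med z 0.046013824914785825 mean [0.6063 0.0996] rect [605.9 100.9  28.   28.1  20.8]
reel none
fixture 5070 mid [ 0.5396 -0.308   0.0111] med z 0.011087263538230896 mean [ 0.5619 -0.3143] rect [ 536.3 -305.4  110.9  242.5   81.4]
[[-0.0001  1.     -0.    ]
 [ 1.      0.0001 -0.    ]
 [-0.     -0.     -1.    ]]
top
0.55 1206 [ 0.5139 -0.2961  0.0475]
[ 514.4 -300.8   43.8  110.8   82.1]
scene
0.85 1652 [ 0.5393 -0.306   0.0457]
[ 517.4 -300.8   40.5  112.9   80.6]
[0.3918 0.3526 0.2364] [ 0.7585 -0.046  -0.2466] 0.005681701754368142
```

View pics/scene6.png

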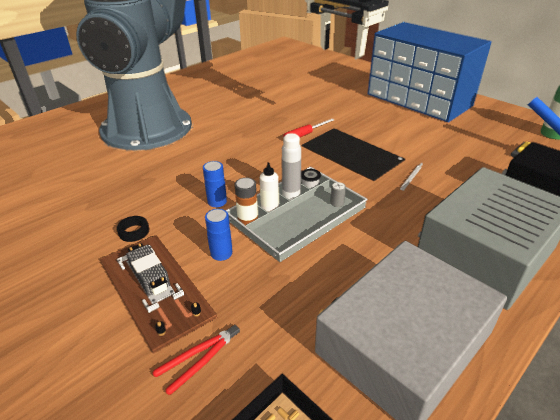

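The containers stand back in their cells at (246,200), (269,188) and (291,166). The coil lies in the fixture at (150,272), the reel and capacitor haven't moved, and the arm is clear of everything.

```bash
python3 -c "from bench import *; print(hand_in())"
```

```text
the job is handed in; nothing more can be done
None
```

I handed the job in; by the final camera check the coil lies flat between the fixture's locators, all three containers stand upright within about 2 mm of where they started, and the reel and capacitor are in place, but no verdict came back.

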